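# Seat a splined drive gear in the bench drive and keep it pressed

### The arm

A 6-joint arm with a two-finger parallel gripper is mounted at the origin on the work surface. World frame = base frame: x ahead of the robot, y to its left, z up, the work surface at z = 0. Lengths are in mm, angles in rad, forces in N, time in s.
With the tool pointing down it reaches from about 275 to 750 mm from the base axis. Payload 10.2 kg.
Tool frame: the origin (TCP) lies between the finger pads; the fingertips stand 8 mm ahead of it and the grasp point (between the pads) lies 11 mm behind it; z points along the fingers, x is the direction in which the jaws open and shut, and the axes are right-handed (so a half turn about z gives the same grasp; the last joint's range is limited). The gripper opens to 85 mm and grips with 20 to 120 N. Pads are 22 mm wide; open, the fingers measure 114 mm over their backs; the gripper's body (76 mm by 85 mm) begins 54 mm behind the grasp point. The pads swing forward as they close: fully open they stand 13 mm farther back than shut.
Start: joints at [-1.569, 0.313, 1.498, -0, 1.331, -0.223], TCP at [117.015, -511.8, 239.294] pointing down, gripper open.
Joint ranges: [-2.94, 2.94], [-0.97, 2.17], [0.19, 2.56], [-1.23, 4.37], [0.02, 3.11], [-2.88, 2.88]. Speed limits (rad/s): [2.39, 2.39, 3.01, 3.14, 3.14, 3.14].

### API

Orientations are given as a unit quaternion [w, x, y, z].
In Python, from rig import sense, eyes, ctrl gives the robot as it stands.
- The arm moves only by the tool move_arm, never from a script. Its argument "rows" is a list that holds one entry, the list of rows, each a list of 5 numbers: the shift along the tool's x, y, z in mm, then the turn about the tool's z in units of 6 degrees (1.0 is 6 degrees), then the gripper command: -1 is shut, 1 is fully open, values between are in proportion. In form: [[[dx, dy, dz, roll, jaw], ...]]. A call has 1 to 12 rows; each row is the pose to reach, as a shift and turn from the pose measured when the call began, along the tool's axes at that moment; what a row does not reach only later rows make up. A row lasts 1/8 s, in which the tool goes at most 62.5 mm and 10.7 degrees, less where a joint would pass 70% of its speed; a pose out of reach is approached as far as the arm can. A call with a gripper value outside its range is refused whole. The fingers move at their own pace and stop on an object; "squeeze" is the grip in N (left out, the last holds). Time passes only in rows, so rows that repeat a pose let the fingers close. It gives the time, the measured TCP pose, the force and the opening at its end, in the units of the state.
- sense(): the state, without advancing time (a new reading comes with each control period).
- eyes.capture(name): name is "scene" or "side" or "wrist"; returns a dict with "color" (384x512x3 uint8, blue, green, red), "vertical_fov" (degrees; the focal length in pixels is half the picture's height over the tangent of half this angle, whatever the lens; pixels are square), "cx", "cy" (the principal point, pixels), "xyz" and "attitude" of the camera in the world. Camera axes: x right, y down, z forward; pixel columns grow to the right and rows downward; lengths in mm; the calibration is good to about 2 mm. A picture is of the moment at which its call begins. There is no depth.
- ctrl.finish_job(): hands the job in, once; it reports no verdict.
The state is a dict: "time_s": time; "joints": joint angles; "dq": joint speeds; "tau": joint torques, N m; "eef_pos": TCP position; "ee_rot": TCP orientation; "force": force on the tool from outside, world axes, zero at the start; "wrist_torque": the same for the moment, N m; "grip_width": opening from 0.0 (shut) to 1.0 (fully open).
Only numpy, scipy, OpenCV 4.12 (cv2) and the standard library are available. Lean on these libraries where they do the work, as an engineer would, in place of code of your own. Each camera call takes 0.05 s, during which the arm holds its last target. There are 200 camera calls.

### The job

On the bench drive, turn the red knob anticlockwise past its click so that the yellow shutter swings fully clear of the splined socket. Then take the brass gear from its rubber ring by its square head, turn it until its four splines mesh with the socket, slide it fully home against the spring, its flange flat on the hub, and finish while still holding it and pressing it down, as it pops up when let go. Leave the oil can, wrench, cardboard parts box and spare collar where they are.

Things in the scene. Friction and masses are not known exactly. Their poses are not given: they have to be found in the camera images.
- drive: Blue bench drive fixed to the table, foot 150 x 240 mm, housing top 50 mm up. Origin: centre of its underside, z up. At local x = 0 stand the square hub (axis at y = -45 mm), the knob (axis at y = +50 mm) and a small detent block 77 mm high (y = +99 mm). It starts at the left or the right place, the gear's ring stand at the other.
- socket (a point): Centre of the socket's mouth, on top of the steel hub (52 mm square, 36 mm tall), 86 mm above the table, z up. A cross of two slots 11 mm wide, 36 mm long, along this point's x and y and parallel to the hub's sides; the gear fits at any quarter turn. The hub stands at any angle and turns only stiffly (0.4 N m). On the axis an ejector pin, 10 mm thick, ends 10 mm below the mouth.
- ejector (a joint): How far the sprung ejector pin in the socket is pressed down, m: 0 at rest, 0.014 with the gear fully home (its stop is at 0.017). It pushes up with 5 N at first touch and 12 N with the gear home, and springs back when released.
- shutter (a joint): Angle of knob and shutter, rad: 0 to 0.3 at the start (socket covered), grows anticlockwise seen from above, stop at 1.35. A sprung detent resists from about 0.5 (up to about 0.15 N m), clicks over at 0.75 and helps until about 1.0. Over 1.1 is fully clear; it stays where it is left.
- knob_grip (a point): On the knob's axis at gripping height, 116 mm above the table; turns with the knob. The knob is an upright red bar 14 mm thick (point's x, so fingers close along x), 46 mm long (point's y), from 93 to 125 mm above the table, with the yellow shutter right beneath it.
- flap (a point): Centre of the top of the yellow shutter's end disc (46 mm diameter), 93 mm above the table, 95 mm from the knob's axis on the -y side of knob_grip, joined to it by an arm 24 mm wide; 4 mm thick. It covers the middle of the hub at the start and, as the knob opens, swings towards the drive's +x side.
- gear: Loose upright gear, 0.24 to 0.36 kg. Origin: centre of the flange's underside, z up. Brass toothed flange 67 mm over the teeth, z 0 to 10 mm; square steel head 24 x 24 mm, sides along x and y, z 10 to 50 mm (grip at z 32). Below, a cross of four splines along x and y: 32 mm over the tips, 8 mm thick, 24 mm long, the last 4 mm reduced to 28 x 5. Home: origin at socket.
- stand: Black rubber ring fixed to the table, 54 mm outer and 38 mm inner diameter, 32 mm high, origin at the centre of its underside. The gear's shank hangs in it and the flange rests on its rim.
- oilcan: Loose grey oil can with red label, upright, 56 mm diameter, 130 mm high, origin under its centre. Bystander.
- wrench: Loose steel wrench lying on the table in front of the robot, about 180 mm long along its x, origin under its middle. Bystander.
- partsbox: Loose open cardboard box, 100 x 80 x 50 mm, origin under its centre. Bystander.
- collar: Loose steel collar, 44 mm diameter, 16 mm high, origin under its centre. Bystander.
Mind the look-alikes: they are no part of the job. What is shaped like the gear but green or pink is not meant.

How it is judged (in metres and radians):
On the way, in this order (a step that is already met when the one before it is completed fails the run):
1. the knob is turned past its click and the shutter is open (over 1.1 rad) (value of joint shutter above 1.1 rad), for 0.2 s.
2. the gear is lifted out of the ring (z of gear in the frame of stand above 0.06 m and contact force between the fingers and gear above 1 N), for 0.2 s.
3. the gear is meshed and pressed fully home (z of gear in the frame of socket between -0.004 and 0.003 m and horizontal distance between gear and socket below 0.004 m and angle between gear's own z axis and vertical below 0.09 rad and (angle between the x axis of gear and the x axis of socket, either way round below 0.15 rad or angle between the x axis of gear and the y axis of socket, either way round below 0.15 rad) and value of joint ejector above 0.011 m and contact force between the fingers and gear above 3 N), for 0.3 s.
At the end, for the whole second after the job is handed in: Shutter over 1.1 rad; gear upright within 0.09 rad, splines within 0.15 rad of the slots, within 4 mm of the socket axis, flange within 3 mm of the hub face, ejector pressed over 11 mm, gear at rest, fingers still bearing on it with over 3 N (all of step 3 and value of joint shutter above 1.1 rad and linear speed of gear below 0.02 m/s); the arm keeps its last pose, push and grip.
It fails at once if the oil can is pushed more than 30 mm away or tipped (distance of oilcan from where it was at the start of the episode above 0.03 m or angle between oilcan's own z axis and vertical above 0.5 rad).
It fails at once if the wrench is pushed more than 30 mm away or tipped (distance of wrench from where it was at the start of the episode above 0.03 m or angle between wrench's own z axis and vertical above 0.5 rad).
It fails at once if the parts box is pushed more than 30 mm away or tipped (distance of partsbox from where it was at the start of the episode above 0.03 m or angle between partsbox's own z axis and vertical above 0.5 rad).
It fails at once if the spare collar is pushed more than 30 mm away or tipped (distance of collar from where it was at the start of the episode above 0.03 m or angle between collar's own z axis and vertical above 0.5 rad).
It also fails if it takes over 58 s, if anything falls off the work surface, if the arm or the gripper's body presses on something with over 40 N, if the wrist force passes 120 N, or if a joint passes its speed limit or range.

## Working session

There is one attempt and no reset: what is moved stays moved. The work goes in short steps, Python scripts to look and compute and a tool call to move; the robot and the scene stay as the last step left them, time stands still between calls to the robot, and variables do not carry over. Pictures are saved under pics/ and viewed, about 8 in all and at most 12, crops included, and the job is handed in when it is done.

Besides the shell and the picture viewer there is one more tool, called after ">>>" as name(argument=value, ...), one argument or row to a line, values as JSON. move_arm: Moves the arm, as the interface text tells. Its arguments: {"type":"object","properties":{"rows":{"type":"array","items":{"type":"array","items":{"type":"array","items":{"type":"number"}}}},"squeeze":{"type":"number"}},"required":["rows"]}

```bash
mkdir -p pics
cat > h.py <<'E'
import numpy as np, cv2
from scipy.spatial.transform import Rotation as R
from rig import sense, eyes, ctrl
def rot(q): return R.from_quat([q[1],q[2],q[3],q[0]]).as_matrix()
def cam(c):
    f=c["color"].shape[0]/2/np.tan(np.radians(c["vertical_fov"])/2)
    return f,c["cx"],c["cy"],np.array(c["xyz"],float),rot(c["attitude"])
def ray(C,u,v,z):
    f,cx,cy,p,M=C; d=M@np.array([(u-cx)/f,(v-cy)/f,1]); return p+d*(z-p[2])/d[2]
def proj(C,P):
    f,cx,cy,p,M=C; q=M.T@(np.array(P,float)-p); return q[:2]/q[2]*f+[cx,cy]
E
python3 - <<'E'
from h import *
import pickle
D={}
for n in("scene","side","wrist"):
    c=eyes.capture(n); D[n]=c; print(n,{k:v for k,v in c.items() if k!="color"})
pickle.dump(D,open("c0.pkl","wb"))
cv2.imwrite("pics/a.png",cv2.resize(D["scene"]["color"],(800,600),interpolation=cv2.INTER_CUBIC))
cv2.imwrite("pics/b.png",cv2.resize(D["side"]["color"],(800,600),interpolation=cv2.INTER_CUBIC))
print(sense())
E
```

```text
scene {'vertical_fov': 52.05128025532774, 'cx': 254.0885962425004, 'cy': 193.81430762509981, 'xyz': array([1342.44876858, -325.35508836,  865.25662934]), 'attitude': array([-0.34477631,  0.7640544 ,  0.49876209, -0.22042355])}
side {'vertical_fov': 45.95441257620991, 'cx': 256.11206550327984, 'cy': 191.4888968186517, 'xyz': array([242.61437208, 866.63320702, 937.36336505]), 'attitude': array([ 0.07607059, -0.17325491,  0.8996387 , -0.39350504])}
wrist {'vertical_fov': 69.99287250018227, 'cx': 261.9787807080123, 'cy': 191.62595314909524, 'xyz': array([ 194.4539687 , -493.70403531,  372.74018448]), 'attitude': array([ 0.12156175,  0.77226032, -0.61593073, -0.09729369])}
{'time_s': 0.15, 'joints': array([-1.56941240e+00,  3.13285314e-01,  1.49821983e+00,  1.81494720e-05,
        1.33098273e+00, -2.23395908e-01]), 'dq': array([ 0.00100065, -0.00246707, -0.0022968 ,  0.0011191 , -0.00016196,
        0.00073267]), 'tau': array([ 1.32018031e-03, -4.12369931e+01, -2.59798336e+01, -1.78341988e-04,
        3.24115972e-03, -2.68963923e-06]), 'eef_pos': array([ 117.01251994, -511.62239238,  238.90112782]), 'ee_rot': array([-3.55124601e-04,  7.81948619e-01, -6.23342728e-01, -2.72612241e-04]), 'force': array([ 0.17274045, -0.50306487,  0.68842523]), 'wrist_torque': array([-0.00098229, -0.02528164, -0.02636572]), 'grip_width': 0.9983500996731928}
```

View pics/a.png

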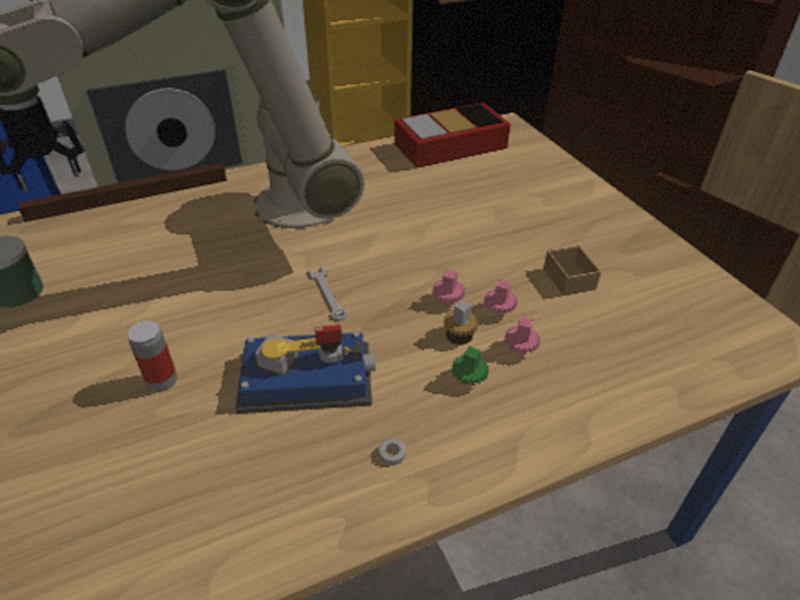

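View pics/b.png

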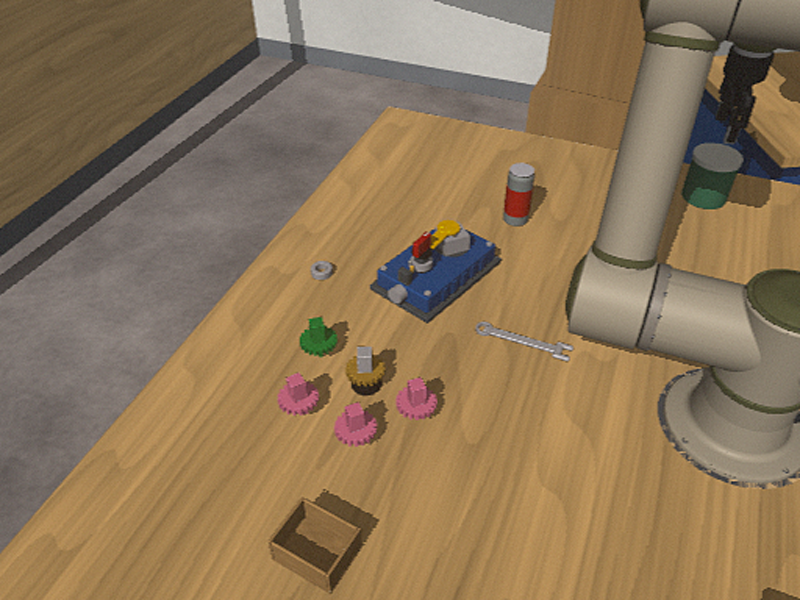

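Candidates (scene view, 800 px): the brass gear with its steel head in the black ring is at (461,318). The look-alikes are green at (470,365) and pink at (449,287), (501,296) and (522,336). I choose the brass one. Next I'll crop close and compute coarse positions.

Run:
```python
from h import *
import pickle
D=pickle.load(open("c0.pkl","rb"))
S=cam(D["scene"]);T=cam(D["side"]);k=.64
for n,a,b,z in[("knobtop",(328,330),(423,241),125),("flap",(277,349),(446,228),93),("headtop",(462,307),(365,350),82),("oilcan top",(147,330),(521,170),130),("wrench",(327,293),(525,341),5),("collar",(392,450),(321,268),16),("box",(572,265),(316,540),40),("green",(472,352),(318,322),50),("pink1",(449,276),(417,383),50)]:
    print(n,ray(S,a[0]*k,a[1]*k,z).round(),ray(T,b[0]*k,b[1]*k,z).round())
a=D["scene"]["color"][195:265,145:345]; b=D["side"]["color"][135:265,180:330]
a=cv2.resize(a,(800,280),interpolation=cv2.INTER_CUBIC); b=cv2.resize(b,None,fx=2.4,fy=2.4,interpolation=cv2.INTER_CUBIC)
o=np.zeros((600,800,3),np.uint8);o[:280]=a;o[282:282+b.shape[0],:b.shape[1]]=b
w=cv2.resize(D["wrist"]["color"],(400,300));o[282:582,400:]=w
cv2.imwrite("pics/c.png",o)
```

```text
knobtop [ 602. -121.  125.] [ 589. -113.  125.]
flap [ 579. -209.   93.] [ 575. -207.   93.]
headtop [601. 145.  82.] [595. 144.  82.]
oilcan top [ 484. -406.  130.] [ 481. -408.  130.]
wrench [373. -53.   5.] [365. -50.   5.]
collar [801. -88.  16.] [796. -86.  16.]
box [536. 455.  40.] [531. 458.  40.]
green [687. 122.  50.] [714.  86.  50.]
pink1 [474. 185.  50.] [499. 153.  50.]
```

View pics/c.png

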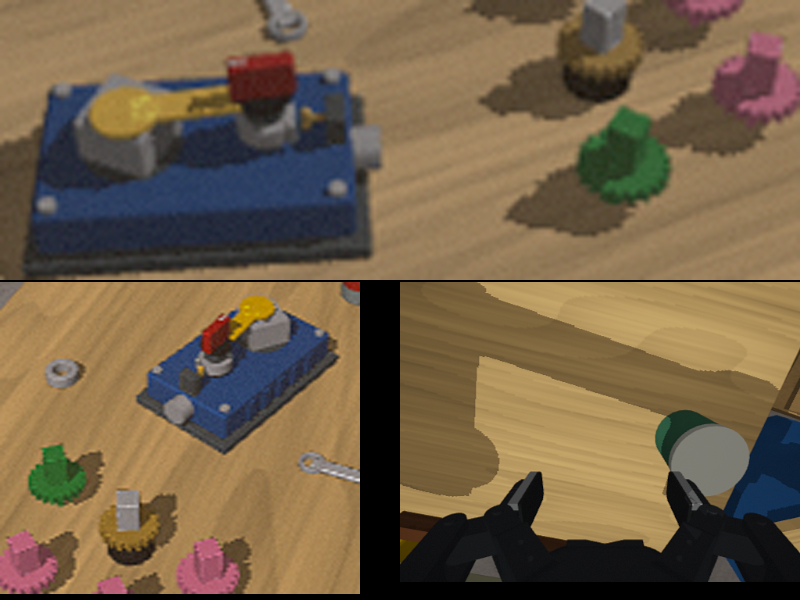

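The crop shows the brass gear in the black ring at (600,45), the steel square head on top, and the knob and flap on the drive, consistent with the 93–95 mm arm. Next I'll plan the approach.

```bash
cat >> h.py <<'E'
def plan(P,yaw,s=None):
    "shift in tool axes, roll in 6deg units; yaw = world heading of tool x (mod pi)"
    s=s or sense(); M=rot(s["ee_rot"]); d=M.T@(np.array(P,float)-s["eef_pos"])
    y0=np.arctan2(M[1,0],M[0,0]); dy=(yaw-y0+np.pi/2)%np.pi-np.pi/2
    print("pos",s["eef_pos"].round(1),"yaw",round(y0,3),"j1,j6",s["joints"][[0,5]].round(2),"shift",d.round(1),"roll",round(-dy/np.radians(6),2),"(alt ±30)")
E
python3 - <<'E'
from h import *
import pickle
D=pickle.load(open("c0.pkl","rb"));s=sense();M=rot(s["ee_rot"])
f,cx,cy,p,W=cam(D["wrist"]); print("cam off tool",(M.T@(p-s["eef_pos"])).round(1)); print((M.T@W).round(3))
plan((596,-117,250),-0.2); plan((596,-117,250),-0.2+1.2)
E
```

```text
cam off tool [  -0.3  -79.5 -133.8]
[[ 1.    -0.001  0.   ]
 [ 0.001  0.951  0.308]
 [-0.    -0.308  0.951]]
pos [ 117.  -511.6  238.9] yaw -1.346 j1,j6 [-1.57 -0.22] shift [-277.9 -554.9  -10.7] roll -10.94 (alt ±30)
pos [ 117.  -511.6  238.9] yaw -1.346 j1,j6 [-1.57 -0.22] shift [-277.9 -554.9  -10.7] roll 7.6 (alt ±30)
```

>>> move_arm(
  rows=[
    [[-238,-535,-61,-10.9,1],[-238,-535,-61,-10.9,1],[-238,-535,-61,-10.9,1],[-238,-535,-61,-10.9,1],[-238,-535,-61,-10.9,1],[-238,-535,-61,-10.9,1],[-238,-535,-61,-10.9,1],[-238,-535,-61,-10.9,1],[-238,-535,-61,-10.9,1],[-238,-535,-61,-10.9,1],[-238,-535,-61,-10.9,1],[-238,-535,-61,-10.9,1]],
  ],
)

```text
time_s: 1.65
eef_pos: [584.9, -161.0, 299.9]
ee_rot: [-0.0, 0.995, -0.102, -0.0]
force: [-0.9, 0.4, -0.3]
grip_width: 1.001
```

Run:
```python
from h import *
import pickle
c=eyes.capture("wrist"); pickle.dump(c,open("c1.pkl","wb")); s=sense(); print(s["time_s"],s["eef_pos"],s["joints"].round(2),abs(s["dq"]).max())
cv2.imwrite("pics/d.png",cv2.resize(c["color"],(800,600),interpolation=cv2.INTER_CUBIC))
```

```text
1.7 [ 584.80038373 -161.17354602  300.12726267] [-0.46  0.47  1.12  0.    1.56 -0.26] 0.005532326523085707
```

View pics/d.png

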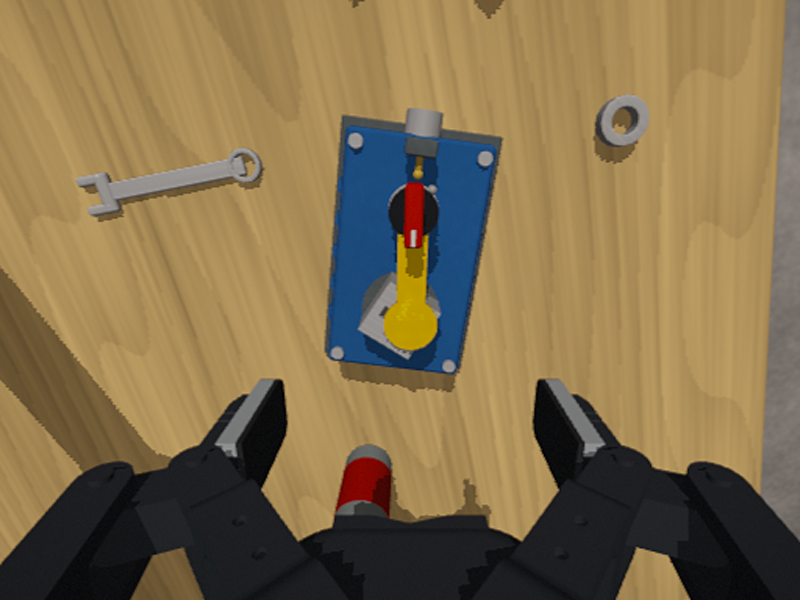

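The wrist view shows the knob bar at (414,214), the flap disc at (411,326) and the hub corner at (360,325), all clear to reach. I'll segment red and yellow for the exact axis.

Run:
```python
from h import *
import pickle
c=pickle.load(open("c1.pkl","rb"));C=cam(c);im=c["color"].astype(int)
b,g,r=[im[...,i] for i in range(3)]
m=((r>90)&(g<60)&(b<60)).astype(np.uint8); m[280:]=0; m[:, :200]=0
n,l,st,ce=cv2.connectedComponentsWithStats(m); k=1+np.argmax(st[1:,4]); print(st[k],ce[k])
cs,_=cv2.findContours((l==k).astype(np.uint8),0,1); rc=cv2.minAreaRect(cs[0]); box=cv2.boxPoints(rc)
print(box.round(1)); W=np.array([ray(C,u,v,125)[:2] for u,v in box]); print(W.round(1),[np.linalg.norm(W[i]-W[i-1]).round(1) for i in range(4)]); print("ctr",W.mean(0).round(1))
m=((r>120)&(g>90)&(b<50)).astype(np.uint8); n,l,st,ce=cv2.connectedComponentsWithStats(m); k=1+np.argmax(st[1:,4]);print(st[k])
ys,xs=np.where(l==k); sel=ys>193
P=np.array([ray(C,u,v,93)[:2] for u,v in zip(xs,ys)]); 
cs,_=cv2.findContours((l==k).astype(np.uint8),0,1); q=cs[0][:,0,:].astype(float); q=q[q[:,1]>205]
Q=np.array([ray(C,u,v,93)[:2] for u,v in q])
A=np.c_[2*Q,np.ones(len(Q))]; s=np.linalg.lstsq(A,(Q**2).sum(1),rcond=None)[0]; print("flap",s[:2].round(1),"r",np.sqrt(s[2]+s[:2]@s[:2]).round(1))
kc=W.mean(0); d=kc-s[:2]; print("dist",np.linalg.norm(d).round(1),"yaw",np.arctan2(d[1],d[0])-np.pi/2)
```

```text
[258 117  13  42 447] [264.46085011 135.86577181]
[[258. 117.]
 [270. 117.]
 [270. 158.]
 [258. 158.]]
[[ 594.2  -96.7]
 [ 607.   -99.3]
 [ 598.1 -143.5]
 [ 584.8 -140.8]] [np.float64(45.1), np.float64(13.1), np.float64(45.1), np.float64(13.7)]
ctr [ 596.  -120.1]
[ 246  150   34   74 1563]
flap [ 574.6 -213.5] r 22.1
dist 95.9 yaw -0.22508322957552562
```

>>> move_arm(
  rows=[
    [[2.5,-42,100,0.1,1],[2.5,-42,150,0.1,1],[2.5,-42,180,0.1,1],[2.5,-42,195,0.1,1],[2.5,-42,195,0.1,1],[2.5,-42,195,0.1,1]],
  ],
)

```text
time_s: 2.45
eef_pos: [596.8, -121.4, 107.9]
ee_rot: [0.0, 0.994, -0.108, 0.002]
force: [0.4, -0.5, 0.1]
grip_width: 1.002
```

Run:
```python
from h import *
import pickle
C=cam(pickle.load(open("c1.pkl","rb")))
W=np.array([ray(C,u*.64,v*.64,12)[:2] for u,v in [(343,116),(501,138),(459,374),(326,361)]])
print(W.round(0),[np.linalg.norm(W[i]-W[i-1]).round() for i in range(4)])
for i in range(4): d=W[i]-W[i-1]; print(np.arctan2(d[1],d[0]).round(3))
plan((596,-120,105),-0.215); print(sense()["force"])
```

```text
[[ 550.  -33.]
 [ 688.  -81.]
 [ 609. -312.]
 [ 471. -267.]] [np.float64(247.0), np.float64(146.0), np.float64(244.0), np.float64(146.0)]
1.243
-0.334
-1.9
2.828
pos [ 596.8 -121.4  107.9] yaw -0.217 j1,j6 [-0.39 -0.18] shift [-1.1 -1.2  2.9] roll -0.02 (alt ±30)
[ 0.42588457 -0.47752623  0.07951437]
```

>>> move_arm(
  rows=[
    [[-1,-1,3,0,-1],[-1,-1,3,0,-1],[-1,-1,3,0,-1],[-1,-1,3,0,-1],[-1,-1,3,0,-1],[-1,-1,3,0,-1]],
  ],
  squeeze=40,
)

```text
time_s: 3.2
eef_pos: [596.1, -120.2, 105.1]
ee_rot: [0.0, 0.994, -0.108, 0.002]
force: [-0.9, 0.7, 3.0]
grip_width: 0.154
```

>>> move_arm(
  rows=[
    [[0,0,0,-1.1,-1],[0,0,0,-2.2,-1],[0,0,0,-3.3,-1],[0,0,0,-4.4,-1],[0,0,0,-5.5,-1],[0,0,0,-6.6,-1],[0,0,0,-7.7,-1],[0,0,0,-8.8,-1],[0,0,0,-9.9,-1],[0,0,0,-10.7,-1],[0,0,0,-10.9,-1],[0,0,0,-10.9,-1]],
  ],
)

```text
time_s: 4.7
eef_pos: [595.0, -120.6, 105.1]
ee_rot: [0.001, 0.895, 0.446, 0.0]
force: [-8.8, -2.0, 5.7]
grip_width: 0.157
```

Run:
```python
from h import *
s=sense(); plan((596,-120,105),-0.215); print(s["force"],s["wrist_torque"],s["grip_width"])
```

```text
pos [ 595.  -120.6  105.1] yaw 0.925 j1,j6 [-0.39 -1.32] shift [1.1 0.5 0.1] roll 10.89 (alt ±30)
[-8.78596313 -2.01861613  5.69918581] [-0.21395966  1.2907805   0.0480338 ] 0.15652431662273378
```

>>> move_arm(
  rows=[
    [[0,0,0,0,1],[0,0,0,0,1],[0,0,0,0,1],[0,0,-20,0,1],[0,0,-70,0,1],[-30,10,-125,2,1],[-67,25,-125,4,1],[-67,25,-125,6,1],[-67,25,-125,8,1],[-67,25,-125,8.8,1],[-67,25,-125,8.8,1]],
  ],
)

```text
time_s: 6.08
eef_pos: [574.6, -188.9, 230.1]
ee_rot: [0.001, 1.0, 0.003, 0.0]
force: [0.3, 1.1, 0.2]
grip_width: 1.003
```

Run:
```python
from h import *
import pickle
c=eyes.capture("wrist"); pickle.dump(c,open("c2.pkl","wb")); plan((575,-190,230),0)
cv2.imwrite("pics/e.png",cv2.resize(c["color"],(800,600),interpolation=cv2.INTER_CUBIC))
```

```text
pos [ 574.6 -188.9  230.1] yaw 0.007 j1,j6 [-0.51 -0.52] shift [0.4 1.1 0.1] roll 0.07 (alt ±30)
```

View pics/e.png

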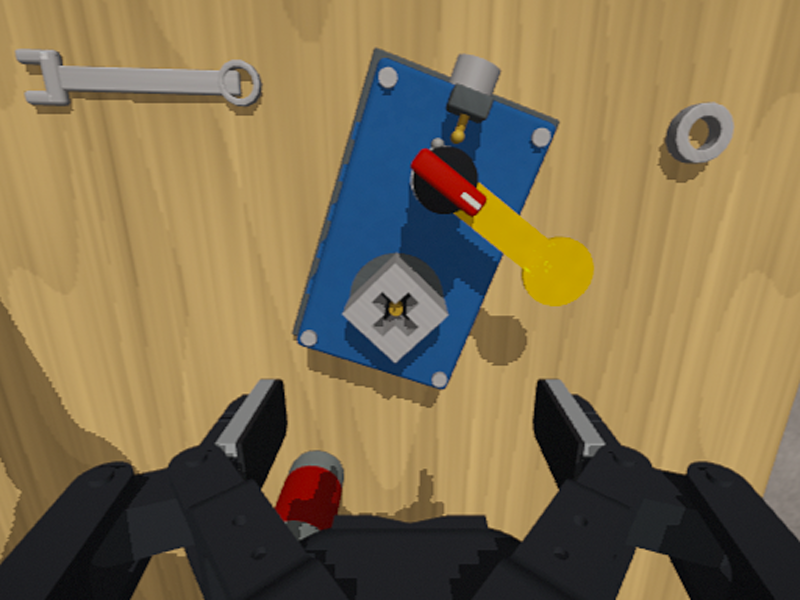

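The shutter is open (disc at (557,271)) and the socket is exposed at (396,311), with hub corners near (398,262), (448,313), (397,362) and (342,312).

Run:
```python
from h import *
import pickle
c=pickle.load(open("c2.pkl","rb"));C=cam(c)
W=np.array([ray(C,u*.64,v*.64,86)[:2] for u,v in [(398,262),(448,313),(397,362),(342,312)]])
print(W.round(1),W.mean(0),[np.linalg.norm(W[i]-W[i-1]).round(1) for i in range(4)],[np.degrees(np.arctan2(*(W[i]-W[i-1])[::-1])).round(1) for i in range(4)])
print("pin",ray(C,396*.64,310*.64,76).round(1))
k=np.array([ray(C,u*.64,v*.64,93)[:2] for u,v in[(557,271)]])[0]; print("flap",k, "knob->flap yaw",np.arctan2(*(k-[596,-120.3])[::-1])+np.pi/2+0.325)
crop=c["color"][155:245,205:300]; cv2.imwrite("pics/f.png",cv2.resize(crop,None,fx=6,fy=6,interpolation=cv2.INTER_CUBIC))
P=[proj(C,(574.6,-200,86)),];
```

```text
[[ 567.6 -173.8]
 [ 601.9 -209.6]
 [ 566.6 -247.1]
 [ 528.9 -209.2]] [ 566.27787563 -209.92755175] [np.float64(52.4), np.float64(49.6), np.float64(51.5), np.float64(53.4)] [np.float64(42.4), np.float64(-46.2), np.float64(-133.3), np.float64(134.9)]
pin [ 565.8 -211.1   76. ]
flap [ 671.29057678 -177.75724463] knob->flap yaw 1.2439385726100565
```

View pics/f.png

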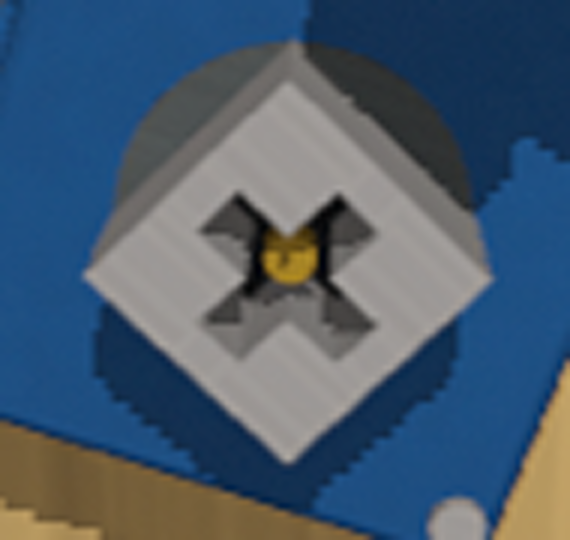

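The crop shows the top-face corners sharply at (290,80), (492,280), (288,465) and (85,275), and the eight slot corners.

Run:
```python
from h import *
import pickle
c=pickle.load(open("c2.pkl","rb"));C=cam(c)
def w(L): return np.array([ray(C,205-.42+u/6,155-.42+v/6,86)[:2] for u,v in L])
W=w([(290,80),(492,280),(288,465),(85,275)])
print(W.round(1),W.mean(0),[np.linalg.norm(W[i]-W[i-1]).round(1) for i in range(4)],[np.degrees(np.arctan2(*(W[i]-W[i-1])[::-1])).round(1) for i in range(4)])
S=w([(220,212),(359,213),(357,342),(222,341)]);print("slots",S.mean(0),[np.linalg.norm(S[i]-S[i-2]).round(1) for i in range(2)],[np.degrees(np.arctan2(*(S[i]-S[i-2])[::-1])).round(1) for i in range(2)])
plan((598,144,230),0)
```

```text
[[ 565.7 -174.1]
 [ 601.8 -210.7]
 [ 564.9 -247.6]
 [ 528.7 -210. ]] [ 565.31474167 -210.59203004] [np.float64(51.6), np.float64(51.4), np.float64(52.2), np.float64(52.1)] [np.float64(44.2), np.float64(-45.4), np.float64(-135.0), np.float64(134.0)]
slots [ 565.44485018 -210.42574946] [np.float64(34.8), np.float64(34.9)] [np.float64(134.7), np.float64(44.8)]
pos [ 574.6 -188.9  230.1] yaw 0.007 j1,j6 [-0.51 -0.52] shift [ 2.580e+01 -3.328e+02 -2.000e-01] roll 0.07 (alt ±30)
```

>>> move_arm(
  rows=[
    [[35,-355,0,0.1,1],[35,-355,0,0.1,1],[35,-355,0,0.1,1],[35,-355,0,0.1,1],[35,-355,0,0.1,1],[35,-355,0,0.1,1],[35,-355,0,0.1,1],[35,-355,0,0.1,1],[35,-355,0,0.1,1]],
  ],
)

```text
time_s: 7.25
eef_pos: [607.2, 165.1, 229.9]
ee_rot: [0.001, 1.0, -0.002, 0.0]
force: [0.4, 0.7, -0.3]
grip_width: 0.998
```

Run:
```python
from h import *
import pickle
c=eyes.capture("wrist"); pickle.dump(c,open("c3.pkl","wb")); plan((607,166,230),0); C=cam(c)
u,v=proj(C,(598,144,82)); u,v=int(u),int(v); u0,v0=u-70,v-60; print(u0,v0)
cv2.imwrite("pics/g.png",cv2.resize(c["color"][v0:v0+120,u0:u0+140],None,fx=5,fy=5,interpolation=cv2.INTER_CUBIC))
```

```text
pos [607.3 165.1 229.9] yaw -0.004 j1,j6 [0.08 0.08] shift [-0.3 -0.9 -0.1] roll -0.04 (alt ±30)
183 139
```

View pics/g.png

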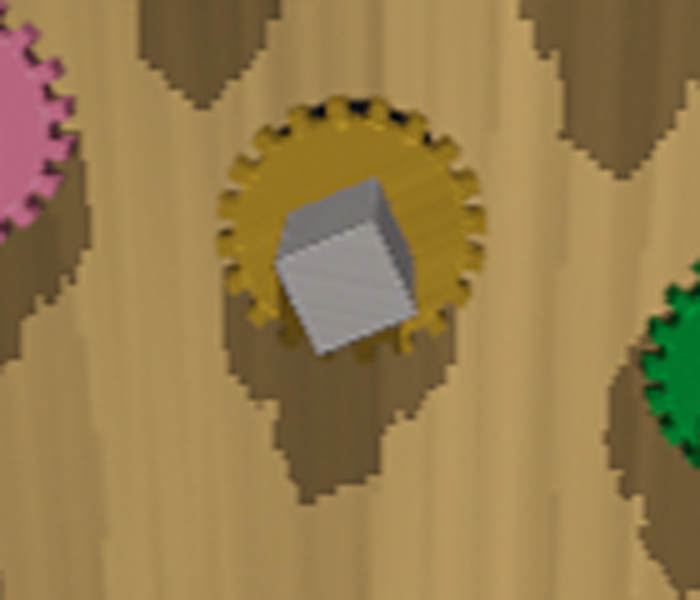

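The crop shows the brass gear, with head-top corners at (371,219), (418,314), (322,355) and (275,262). The neighbours are far enough from the finger paths.

Run:
```python
from h import *
import pickle
c=pickle.load(open("c3.pkl","rb"));C=cam(c)
W=np.array([ray(C,183-.4+u/5,139-.4+v/5,82)[:2] for u,v in [(371,219),(418,314),(322,355),(275,262)]]);m=W.mean(0)
print(m,[np.linalg.norm(W[i]-W[i-1]).round(1) for i in range(4)],[np.degrees(np.arctan2(*(W[i]-W[i-1])[::-1])).round(1) for i in range(4)])
F=np.array([ray(C,183-.4+u/5,139-.4+v/5,42)[:2] for u,v in [(218,230),(487,225),(340,98)]]);print("flange L,R,top",F.round(1))
for y in (23,-67): plan((*m,53),np.radians(y));
```

```text
[596.83317014 147.70769703] [np.float64(22.9), np.float64(23.9), np.float64(23.2), np.float64(23.7)] [np.float64(24.6), np.float64(-65.1), np.float64(-155.8), np.float64(114.1)]
flange L,R,top [[564.  149.1]
 [629.8 150.1]
 [594.5 181.7]]
pos [607.3 165.1 229.9] yaw -0.004 j1,j6 [0.08 0.08] shift [-10.5  17.3 176.9] roll -3.87 (alt ±30)
pos [607.3 165.1 229.9] yaw -0.004 j1,j6 [0.08 0.08] shift [-10.5  17.3 176.9] roll 11.13 (alt ±30)
```

>>> move_arm(
  rows=[
    [[-10.4,17.2,0,-1.5,1],[-10.4,17.2,40,-3,1],[-10.4,17.2,80,-4.1,1],[-10.4,17.2,120,-4.1,1],[-10.4,17.2,150,-4.1,1],[-10.4,17.2,170,-4.1,1],[-10.4,17.2,177,-4.1,1],[-10.4,17.2,177,-4.1,1]],
  ],
)

```text
time_s: 8.3
eef_pos: [597.1, 147.4, 53.2]
ee_rot: [0.001, 0.978, 0.211, 0.0]
force: [0.3, -0.5, 0.6]
grip_width: 1.001
```

Run:
```python
from h import *
plan((596.9,147.9,53),np.radians(24.4)); print(sense()["force"])
```

```text
pos [597.1 147.4  53.2] yaw 0.425 j1,j6 [ 0.05 -0.37] shift [ 0.  -0.6  0.2] roll -0.01 (alt ±30)
[ 0.32523442 -0.5466707   0.58514903]
```

>>> move_arm(
  rows=[
    [[0,-0.5,0,0,-1],[0,-0.5,0,0,-1],[0,-0.5,0,0,-1],[0,-0.5,0,0,-1],[0,-0.5,0,0,-1],[0,-0.5,0,0,-1]],
  ],
  squeeze=60,
)

```text
time_s: 9.05
eef_pos: [597.1, 147.8, 53.6]
ee_rot: [0.001, 0.978, 0.211, 0.001]
force: [-1.0, -0.1, 5.0]
grip_width: 0.27
```

>>> move_arm(
  rows=[
    [[0,0,-8,0,-1],[0,0,-16,0,-1],[0,0,-24,0,-1],[0,0,-40,0,-1],[0,0,-70,0,-1],[0,0,-100,0,-1],[0,0,-127,0,-1],[0,0,-127,0,-1],[0,0,-127,0,-1]],
  ],
)

```text
time_s: 10.18
eef_pos: [596.4, 148.0, 179.6]
ee_rot: [0.001, 0.978, 0.211, -0.0]
force: [-0.2, 0.7, -2.2]
grip_width: 0.273
```

Run:
```python
from h import *
plan((565.4,-210.5,180),np.radians(44.6)); s=sense(); print(s["force"],s["wrist_torque"],s["grip_width"])
```

```text
pos [596.4 148.  179.6] yaw 0.425 j1,j6 [ 0.05 -0.37] shift [-1.759e+02  3.139e+02  1.000e-01] roll -3.38 (alt ±30)
[-0.15906098  0.69448481 -2.23026839] [0.02041708 0.03160071 0.02519708] 0.27285184274620145
```

>>> move_arm(
  rows=[
    [[0,0,-20,0,-1],[-25,50,-25,0,-1],[-176,314,-25,-3.4,-1],[-176,314,-25,-3.4,-1],[-176,314,-25,-3.4,-1],[-176,314,-25,-3.4,-1],[-176,314,-25,-3.4,-1],[-176,314,-25,-3.4,-1],[-176,314,-25,-3.4,-1],[-176,314,0,-3.4,-1],[-176,314,20,-3.4,-1],[-176,314,20,-3.4,-1]],
  ],
)

```text
time_s: 11.68
eef_pos: [565.0, -209.0, 158.4]
ee_rot: [-0.001, 0.924, 0.381, -0.001]
force: [0.8, 0.5, -2.2]
grip_width: 0.278
```

Run:
```python
from h import *
import pickle
plan((565.4,-210.5,107),np.radians(44.6)); print(sense()["force"])
D={n:eyes.capture(n) for n in("wrist","scene","side")}; pickle.dump(D,open("c4.pkl","wb"))
o=np.zeros((600,800,3),np.uint8)
o[:300,:400]=cv2.resize(D["wrist"]["color"],(400,300))
for n,(x,y) in(("scene",(0,300)),("side",(400,0))):
    C=cam(D[n]);u,v=proj(C,(565,-210,100)).astype(int); k=D[n]["color"][v-45:v+45,u-60:u+60]
    print(n,u-60,v-45); h=300; o[y:y+300,x:x+400]=cv2.resize(k,(400,300),interpolation=cv2.INTER_CUBIC)
w=D["wrist"]["color"][190:384,130:390]; o[302:598,402:798]=cv2.resize(w,(396,296),interpolation=cv2.INTER_CUBIC)
cv2.imwrite("pics/i.png",o)
```

```text
pos [ 565.  -209.   158.4] yaw 0.782 j1,j6 [-0.55 -1.33] shift [-0.7  1.5 51.4] roll 0.04 (alt ±30)
[ 0.81263219  0.51895167 -2.19618748]
scene 115 173
side 229 99
```

View pics/i.png

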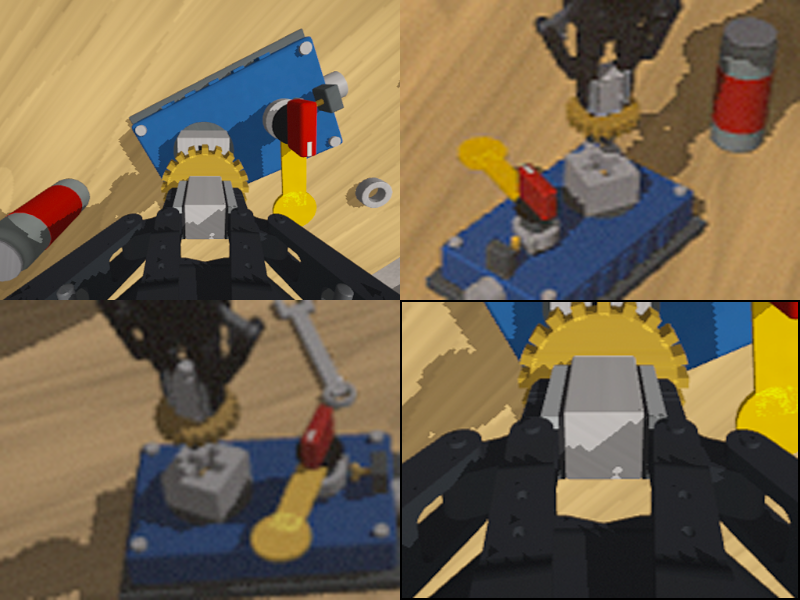

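Gear upright in the jaws with its sides square to the hub, and the shutter is clear. I'll correct 1.5 mm and lower stepwise.

>>> move_arm(
  rows=[
    [[-0.7,1.5,15,0,-1],[-0.7,1.5,24,0,-1],[-0.7,1.5,24,0,-1],[-0.7,1.5,29,0,-1],[-0.7,1.5,33,0,-1],[-0.7,1.5,35,0,-1],[-0.7,1.5,35,0,-1]],
  ],
)

```text
time_s: 12.7
eef_pos: [566.7, -212.0, 127.4]
ee_rot: [0.002, 0.925, 0.381, 0.0]
force: [-3.2, 1.9, 6.3]
grip_width: 0.274
```

Run:
```python
from h import *
plan((565.4,-210.5,107),np.radians(44.6)); s=sense(); print(s["force"],s["wrist_torque"],s["grip_width"])
```

```text
pos [ 566.7 -212.   127.4] yaw 0.782 j1,j6 [-0.55 -1.33] shift [ 0.1 -2.  20.4] roll 0.03 (alt ±30)
[-3.24258994  1.89566425  6.31251882] [ 0.27791567  0.67605512 -0.03673948] 0.2735561604473868
```

Tips are 4 mm in and the full-size splines are catching. The sideways force points along tool −y, so I'll shift that way and press on.

>>> move_arm(
  rows=[
    [[0,-1,0,0,-1],[0,-2,1,0,-1],[0,-2.5,3,0,-1],[0,-2.5,5,0,-1],[0,-2.5,6,0,-1],[0,-2.5,6,0,-1]],
  ],
)

```text
time_s: 13.45
eef_pos: [564.9, -210.2, 121.6]
ee_rot: [0.002, 0.925, 0.381, 0.0]
force: [-2.6, 0.2, 0.8]
grip_width: 0.269
```

Run:
```python
from h import *
plan((565.4,-210.5,107),np.radians(44.6)); s=sense(); print(s["force"],s["wrist_torque"],s["grip_width"])
```

```text
pos [ 564.9 -210.2  121.6] yaw 0.782 j1,j6 [-0.55 -1.33] shift [ 0.2  0.5 14.6] roll 0.03 (alt ±30)
[-2.56921382  0.15673461  0.75597449] [ 0.23330301  0.43358213 -0.05429377] 0.26890748094082123
```

>>> move_arm(
  rows=[
    [[0,0,3,0,-1],[0,0,6,0,-1],[0,0,9,0,-1],[0,0,12,0,-1],[0,0,15,0,-1],[0,0,17,0,-1],[0,0,17,0,-1]],
  ],
  squeeze=100,
)

```text
time_s: 14.32
eef_pos: [565.1, -210.3, 107.6]
ee_rot: [0.002, 0.925, 0.381, 0.001]
force: [-12.6, 5.5, 27.5]
grip_width: 0.269
```

Run:
```python
from h import *
plan((565.4,-210.5,107),np.radians(44.6)); s=sense(); print(s["force"],s["wrist_torque"],s["grip_width"])
```

```text
pos [ 565.1 -210.3  107.6] yaw 0.782 j1,j6 [-0.55 -1.33] shift [0.1 0.3 0.6] roll 0.03 (alt ±30)
[-12.61560872   5.48755872  27.49108707] [ 1.10940163  2.14904756 -0.04046717] 0.2692644207055616
```

TCP is at the predicted home height and the push (about 30 N) exceeds the 12 N spring, so the flange is on the hub. I'll hold the press and look.

>>> move_arm(
  rows=[
    [[0,0,3,0,-1],[0,0,3,0,-1],[0,0,3,0,-1],[0,0,3,0,-1],[0,0,3,0,-1],[0,0,3,0,-1]],
  ],
)

```text
time_s: 15.08
eef_pos: [565.1, -210.3, 107.6]
ee_rot: [0.003, 0.924, 0.381, 0.001]
force: [-13.0, 6.9, 27.1]
grip_width: 0.268
```

Run:
```python
from h import *
s=sense();print(s["eef_pos"],s["force"],s["grip_width"],abs(s["dq"]).max())
o=np.zeros((300,800,3),np.uint8)
for n,x in(("scene",0),("side",400)):
    c=eyes.capture(n);C=cam(c);u,v=proj(C,(575,-190,95)).astype(int)
    o[:,x:x+400]=cv2.resize(c["color"][v-36:v+36,u-48:u+48],(400,300),interpolation=cv2.INTER_CUBIC)
cv2.imwrite("pics/j.png",o)
```

```text
[ 565.09604851 -210.3207604   107.61842817] [-12.97028779   6.89182841  27.11973464] 0.2676225090815276 0.0012083429117849065
```

View pics/j.png

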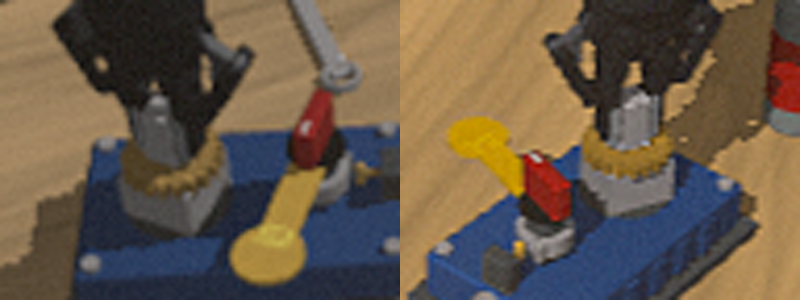

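The flange sits flat on the hub in both views, the shutter is clear, and the gear is at rest and held. I'm handing in.

Run:
```python
from h import *
print(ctrl.finish_job()); s=sense(); print(s["time_s"],s["eef_pos"],s["force"],s["grip_width"])
```

```text
the job is handed in; nothing more can be done
None
the job is handed in; nothing more can be done
```

The gear is home in the socket, still gripped and pressed down, and I handed the job in just after 15.1 s. The hand-in reported no verdict, and no reading was available afterwards.

- **Shutter:** I turned the red knob anticlockwise to about 1.24 rad, by both the tool angle and the image. In the last views the shutter is still clear of the socket.
- **Gear:** I lifted the brass gear by its square head and turned it about 20° to match the slots. The splines first caught about 4 mm into the mouth; I shifted the tool about 2.5 mm sideways and they went in.
- **Final state:** The tool stood at the height expected for a fully home gear (107.6 mm) and was at rest. The push was about 27 N upward on the tool against the 12 N spring, with the grip at 100 N. Both outside cameras showed the flange flat on the hub.
- **Unresolved:** A sideways load of about 15 N remained on the tool at the end. The ejector depth and the gear's own pose were not measured directly, only inferred from the tool height, the force and the pictures. I never drove near the oil can, wrench, box or collar, but did not measure their positions again.

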